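# Open the stain cupboard past its safety latch

### The arm

A 7-joint arm with a two-finger parallel gripper is mounted at the origin on a cart in front of the work surface, level with it; the furniture and walls round the work are solid. World frame = base frame: x ahead of the robot, y to its left, z up, the work surface at z = 0. Lengths are in mm, angles in degrees, forces in N, time in s.
With the tool pointing down it reaches from about 425 to 1025 mm from the base axis. Payload 9.4 kg.
Tool frame: the origin (TCP) lies on the centre line of the jaws, within the pads' length; the fingertips stand 22 mm ahead of it and the grasp point (between the pads) lies 3 mm ahead of it; z points along the fingers, x is the direction in which the jaws open and shut, and the axes are right-handed (so a half turn about z gives the same grasp; the last joint's range is limited). The gripper opens to 85 mm and grips with 20 to 120 N. Pads are 22 mm wide; open, the fingers measure 114 mm over their backs; the gripper's body (76 mm by 85 mm) begins 54 mm behind the grasp point. The pads swing forward as they close: fully open they stand 13 mm farther back than shut.
Start: joints at [-78.707, 34.337, -0.143, 91.639, 0.103, 54.024, -4.572], TCP at [196.037, 697.993, 253.275] pointing down, gripper open.
Joint ranges: [-147.43, 147.43], [-19.82, 112.94], [-74.19, 73.91], [6.32, 146.72], [-59.91, 239.91], [6.04, 106.73], [-150.56, 150.56]. Speed limits (degrees/s): [127.2, 127.2, 172.46, 172.46, 180, 180, 180].

### API

Orientations are given as [roll, pitch, yaw] about the fixed x, y, z axes, in that order (R = Rz(yaw) Ry(pitch) Rx(roll)).
In Python, from bench import monitor, vision, job gives the robot as it stands.
- The arm moves only by the tool send_rows, never from a script. Its argument "targets" is a list of rows, each an object of numbers: "grip": the closure, from -1 (fully open) to 1 (shut); "tx", "ty", "tz": the shift along the tool's x, y, z scaled (see below); "spin": the turn about the tool's z scaled (see below). In form: [{"grip": .., "tx": .., "ty": .., "tz": .., "spin": ..}, ...]. A call has 1 to 10 rows; each row is the pose to reach, as a shift and turn from the pose measured when the call began, along the tool's axes at that moment; what a row does not reach only later rows make up. The controller multiplies each number of a shift by 1 m and each number of a turn by 30 degrees. A row lasts 1/10 s, in which the tool goes at most 50 mm and 8.59 degrees, less where a joint would pass 70% of its speed; a pose out of reach is approached as far as the arm can. A call with a number of a shift or a turn outside -1 to 1 is refused whole. A call with a gripper value outside its range is refused whole. The fingers move at their own pace and stop on an object; "newtons" is the grip in N (left out, the last holds). Time passes only in rows, so rows that repeat a pose let the fingers close. It gives the time, the measured TCP pose, the force and the opening at its end, in the units of the state.
- monitor.get_obs(): the state, without advancing time (a new reading comes with each control period).
- vision.camera(name): name is "scene" or "top"; returns the picture (420x560x3 uint8, red, green, blue); there is no depth.
- vision.get_calibration(name): a dict with "intrinsics" (3x3 intrinsics, pixels), "dist_coeffs" ([k1, k2, p1, p2, k3] as OpenCV has them; the pictures are not rectified), "R" (3x3) and "t" (3): a world point X has camera coordinates R X + t. Camera axes: x right, y down, z forward; pixel columns grow to the right and rows downward; lengths in mm; the calibration is good to about 2 mm. A picture is of the moment at which its call begins. get_calibration takes no time and is no camera call.
- job.finish_job(): hands the job in, once; it reports no verdict.
The state is a dict: "time_s": time; "joint_positions": joint angles; "dq": joint speeds; "effort": joint torques, N m; "tcp_pos": TCP position; "ee_rot": TCP orientation; "contact_force": force on the tool from outside, world axes, zero at the start; "torque": the same for the moment, N m; "finger_gap": finger opening in mm.
Only numpy, scipy, OpenCV 4.12 (cv2) and the standard library are available. Lean on these libraries where they do the work, as an engineer would, in place of code of your own. Each camera call takes 0.05 s, during which the arm holds its last target.

### The job

Open the small stain cupboard on the bench. Draw its drop-down flap forward by the bar handle until the safety latch inside catches it, let go, reach down through the narrow gap this leaves above the flap, press the orange sprung hook down gently and ease the flap forward past the catch, then lower the flap all the way down. Never force the latch or push the hook hard against its bottom stop (it is brittle plastic), do not slam the flap, and leave the bottles inside and the sample cup standing where they are.

Things in the scene. Friction and masses are not known exactly. Their poses are not given: they have to be found in the camera images.
- cupboard: White steel bench cupboard, fixed, 210 mm wide, 127 deep, 240 high, grey front frame, pale blue drop flap. Origin on the worktop under the middle of the shut flap's inner face; x into the cupboard, y left, z up. The front (frame, flap, hinge, handle, latch) sits in slotted holes up to 9 mm higher or lower than its nominal height, hidden and new each time: all points called nominal err by that in z.
- hinge_nominal (a point): Middle of the flap's hinge line (along the cupboard's y), at the lower edge of its inner face, 65 mm above the worktop (nominal, z up to 9 mm off). Flap: 12 mm thick, 208 mm wide, 168 mm high above the hinge; opens toward the cupboard's -x and down. Axes as the cupboard's.
- handle_nominal (a point): Middle of the flap's handle while the flap is shut: a steel bar along y, 12 mm thick or less, 110 mm long with a post near each end, 35 mm in front of the flap's outer face (47 mm in front of its inner face), 156 mm above the hinge (12 mm below the top of the flap) (nominal, z up to 9 mm off). The bar swings with the flap. Axes as the cupboard's.
- gap_nominal (a point): Middle of the gap, at the height of the top of the frame's 16 mm top rail, once the latch has caught the flap at 0.26 rad: 43 mm wide in x at this height, 36 mm at the hook's pad 30 mm lower (nominal, z up to 9 mm off). The rail's front face is 20 mm behind this point.
- hook_nominal (a point): Middle of the top of the orange hook's thumb pad (32 mm wide in y, 26 mm in x) when the latch has caught, 145 mm above the hinge (nominal, z up to 9 mm off). Spring: 3.5 N to start, 7.5 N at 8 mm, 9.5 N at the hard stop at 12 mm. Over 22 N breaks it. The pad starts 5 mm behind the flap's inner face and rides with the flap, above a black housing 40 mm wide, 31 mm deep.
- catch_nominal (a point): Lower edge of the steel tongue under the top rail that the hook's upturned barb catches at 0.26 rad (nominal, z up to 9 mm off). The hook must be 8 mm down to get under it, 11 mm (close to its stop) while it slides past; from 0.34 rad it is clear and may spring up. Pulling the flap against the caught hook with over 25 N breaks the latch.
- flap (a joint): Opening angle of the flap, rad: 0 shut (upright), 0.26 caught by the latch, 1.5 fully down (level, its end stop). A friction hinge (about 0.55 N m) keeps it wherever it is left; it must not move faster than 2.5 rad/s.
- stain_bottle_1_mid (a point): Loose brown stain bottle with a white cap, 44 mm across, 98 mm tall, standing on the cupboard's floor about 86 mm behind the front plane; point on its axis, 45 mm above its base. A bystander; z is its upward axis.
- stain_bottle_2_mid (a point): Loose dark blue stain bottle with a blue cap, 44 mm across, 98 mm tall, standing on the cupboard's floor about 86 mm behind the front plane; point on its axis, 45 mm above its base. A bystander; z is its upward axis.
- stain_bottle_3_mid (a point): Loose purple stain bottle with a red cap, 38 mm across, 82 mm tall, standing on the cupboard's floor about 86 mm behind the front plane; point on its axis, 45 mm above its base. A bystander; z is its upward axis.
- sample_cup_mid (a point): Loose sample cup with a yellow lid, 66 mm across, 68 mm tall, standing on the worktop in front of the cupboard, to its right; point on its axis half-way up, z is its upward axis. A bystander.
Not all that is in view belongs to the job. Of the things that look like the part that bears sample_cup_mid, the smaller one is meant.

How it is judged:
By the outcome, as a careful person would: the job done as asked, in the order asked, and still so for the second after the job is handed in, with the robot touching nothing.
It also fails if it takes over 72 s, if anything falls off the work surface, if the arm or the gripper's body presses on something with over 40 N, if the wrist force passes 120 N, or if a joint passes its speed limit or range.

## Working session

There is one attempt and no reset: what is moved stays moved. The work goes in short steps, Python scripts to look and compute and a tool call to move; the robot and the scene stay as the last step left them, time stands still between calls to the robot, and variables do not carry over. Pictures are saved under pics/ and viewed, and the job is handed in when it is done.

Besides the shell and the picture viewer there is one more tool, called after "Request:" as name(argument=value, ...), one argument or row to a line, values as JSON. send_rows: Moves the arm, as the interface text tells. Shifts and turns lie within -1 to 1; 1 stands for 1 m of shift or 30 degrees of turn. Its arguments: {"type":"object","properties":{"targets":{"type":"array","items":{"type":"object","properties":{"grip":{"type":"number"},"tx":{"type":"number"},"ty":{"type":"number"},"tz":{"type":"number"},"spin":{"type":"number"}}}},"newtons":{"type":"number"}},"required":["targets"]}

```bash
ls; mkdir -p pics
python3 - <<'E'
from bench import monitor, vision, job
import cv2
print(monitor.get_obs())
for n in ("scene","top"):
    im=vision.camera(n); cv2.imwrite(f"pics/{n}0.png",im[:,:,::-1]); print(n,vision.get_calibration(n))
E
```

```text
pics
{'time_s': 0.0, 'joint_positions': array([-78.70759598,  34.38479024,  -0.14484375,  91.67998628,
         0.10311049,  54.02428375,  -4.57210513]), 'dq': array([ 0.10518281, -0.10420227, -0.14320647,  0.06238294, -0.01303359,
        0.01748021,  0.06359018]), 'effort': array([ 6.53512216e-04, -7.76458740e+01,  1.56463008e+00, -2.58026665e+01,
        1.22867691e-02,  8.63143156e-03,  1.00684900e-05]), 'tcp_pos': array([195.93174101, 697.57484707, 252.4195938 ]), 'ee_rot': array([1.79991366e+02, 8.85259171e-02, 7.43157183e+01]), 'contact_force': array([-0.46404808,  0.33367477,  0.02440977]), 'torque': array([ 0.04638007,  0.00800469, -0.00055284]), 'finger_gap': 85.0166508738866}
scene {'intrinsics': array([[462.7597412 ,   0.        , 278.65213144],
       [  0.        , 462.7597412 , 207.95423749],
       [  0.        ,   0.        ,   1.        ]]), 'dist_coeffs': array([0.01704105, 0.        , 0.        , 0.        , 0.        ]), 'R': array([[-0.90440054, -0.42663213, -0.00668503],
       [-0.22965073,  0.4999125 , -0.83507367],
       [ 0.35961119, -0.75370586, -0.55009752]]), 't': array([445.88215744, 355.17350781, 794.84177279])}
top {'intrinsics': array([[459.50248438,   0.        , 273.27674704],
       [  0.        , 459.50248438, 204.55234732],
       [  0.        ,   0.        ,   1.        ]]), 'dist_coeffs': array([-0.00926787,  0.        ,  0.        ,  0.        ,  0.        ]), 'R': array([[-1.34507879e-02, -9.99908598e-01, -1.36795820e-03],
       [-9.87371022e-01,  1.34980826e-02, -1.57848875e-01],
       [ 1.57852912e-01, -7.72509454e-04, -9.87462334e-01]]), 't': array([-186.3014042 ,  569.70918463, 1135.2424515 ])}
```

View pics/scene0.png

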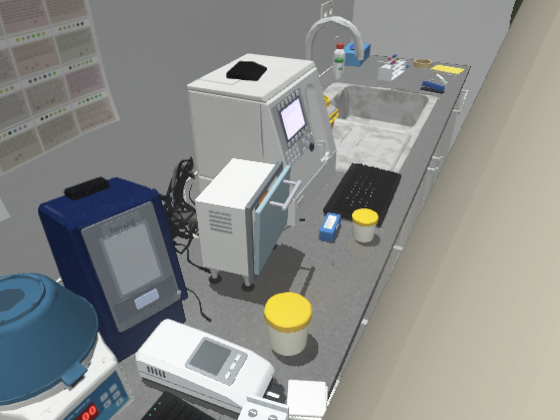

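View pics/top0.png

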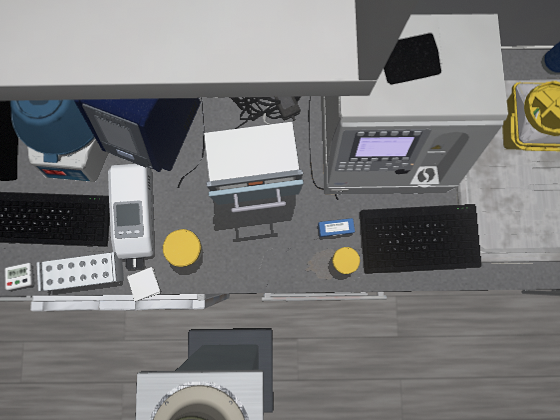

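Run:
```python
import cv2,numpy as np
a=cv2.imread("pics/scene0.png")[150:295,185:325]; b=cv2.imread("pics/top0.png")[115:250,190:320]
cv2.imwrite("pics/sc1.png",cv2.resize(a,None,fx=4,fy=4,interpolation=cv2.INTER_CUBIC)); cv2.imwrite("pics/tc1.png",cv2.resize(b,None,fx=4.4,fy=4.4,interpolation=cv2.INTER_CUBIC))
```

```text
(no output)
```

View pics/sc1.png

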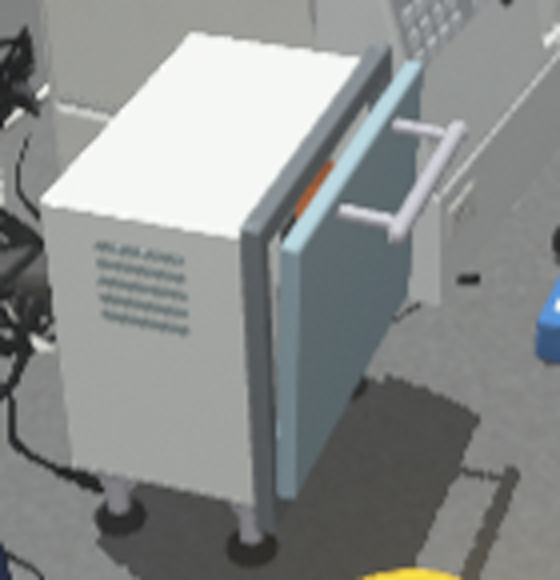

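View pics/tc1.png

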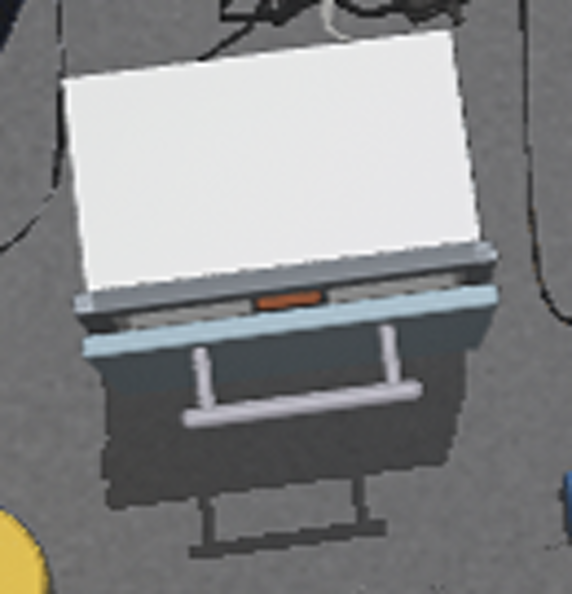

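```bash
cat > h.py <<'E'
import numpy as np, cv2
from bench import monitor, vision, job
C={n:vision.get_calibration(n) for n in("scene","top")}
def ray(n,p):
    c=C[n];u=cv2.undistortPoints(np.array([[p]],float),c["intrinsics"],c["dist_coeffs"])[0,0]
    R=np.array(c["R"]);t=np.array(c["t"]);d=R.T@np.array([u[0],u[1],1]);return -R.T@t,d/np.linalg.norm(d)
def tri(ps,pt):
    (a,d),(b,e)=ray("scene",ps),ray("top",pt)
    s=np.linalg.lstsq(np.c_[d,-e],b-a,rcond=None)[0];p=a+s[0]*d;q=b+s[1]*e
    return (p+q)/2,np.linalg.norm(p-q)
def plane(n,p,z):
    o,d=ray(n,p);return o+d*(z-o[2])/d[2]
def proj(n,X):
    c=C[n];return cv2.projectPoints(np.array(X,float).reshape(-1,1,3),cv2.Rodrigues(np.array(c["R"]))[0],np.array(c["t"]),c["intrinsics"],c["dist_coeffs"])[0][:,0]
E
cat > m0.py <<'E'
from h import *
S=lambda u,v:(185+(u+.5)/4-.5,150+(v+.5)/4-.5)
T=lambda u,v:(190+(u+.5)/4.4-.5,115+(v+.5)/4.4-.5)
for n,s,t in [("barL",(397,230),(187,416)),("barR",(460,130),(418,390)),("flapTLin",(280,245),(83,342)),("flapTLout",(298,251),(86,355)),("flapTRin",(413,62),(496,287)),
 ("cabBL",(42,203),(65,80)),("cabBR",(190,33),(450,32)),("cabFL",(243,237),(90,292)),("railFL",(262,230),(79,310)),("railFR",(390,47),(495,260)),("railBL",(243,234),(79,300))]:
    p,e=tri(S(*s),T(*t));print(n,p.round(1),round(e,1))
E
python3 m0.py
```

```text
barL [ 529.6 -104.2  219.5] 1.5
barR [ 542.7 -218.8  214.4] 0.1
flapTLin [567.4 -53.1 230.2] 2.4
flapTLout [560.  -54.9 228.1] 0.4
flapTRin [ 590.7 -258.4  227.8] 2.2
cabBL [702.2 -42.6 225.5] 0.3
cabBR [ 725.5 -237.5  227. ] 2.3
cabFL [591.9 -56.4 226.6] 0.7
railFL [579.9 -52.9 236.5] 2.7
railFR [ 603.8 -257.5  234.9] 0.0
railBL [587.7 -51.4 232.3] 1.4
```

```bash
cat >> m0.py <<'E'
psi=np.radians(6.6);X=np.array([np.cos(psi),np.sin(psi),0]);Y=np.array([-np.sin(psi),np.cos(psi),0])
O=np.array([591.9,-155.2,0])
def pl(s,yc):
    o,d=ray("scene",S(*s));k=(yc-Y@(o-O))/(Y@d);p=o+k*d-O;return (X@p).round(1),(Y@p).round(1),p[2].round(1)
print("flapbot out/in",pl((296,500),104),pl((277,494),104),"top out/in",pl((298,251),104),pl((281,244),104))
print("frame bot front left",pl((273,530),105),"frame top",pl((262,230),105))
print("cup small",plane("top",(346,260),68).round(1))
E
python3 m0.py|tail -3
```

```text
flapbot out/in (np.float64(-14.3), np.float64(104.0), np.float64(64.7)) (np.float64(-3.3), np.float64(104.0), np.float64(66.0)) top out/in (np.float64(-20.6), np.float64(104.0), np.float64(228.6)) (np.float64(-11.8), np.float64(104.0), np.float64(230.9))
frame bot front left (np.float64(-0.3), np.float64(105.0), np.float64(39.8)) frame top (np.float64(-2.4), np.float64(105.0), np.float64(237.8))
cup small [ 422.3 -371.8   68. ]
```

Request:
send_rows(
  targets=[
    {"grip": -1,"tx": -0.35,"ty": 0.39,"tz": -0.08,"spin": 1},
    {"grip": -1,"tx": -0.35,"ty": 0.39,"tz": -0.08,"spin": 1},
    {"grip": -1,"tx": -0.35,"ty": 0.39,"tz": -0.08,"spin": 1},
    {"grip": -1,"tx": -0.35,"ty": 0.39,"tz": -0.08,"spin": 1},
    {"grip": -1,"tx": -0.35,"ty": 0.39,"tz": -0.08,"spin": 1},
    {"grip": -1,"tx": -0.35,"ty": 0.39,"tz": -0.08,"spin": 1},
    {"grip": -1,"tx": -0.35,"ty": 0.39,"tz": -0.08,"spin": 1},
    {"grip": -1,"tx": -0.35,"ty": 0.39,"tz": -0.08,"spin": 1},
    {"grip": -1,"tx": -0.35,"ty": 0.39,"tz": -0.08,"spin": 1},
    {"grip": -1,"tx": -0.35,"ty": 0.39,"tz": -0.08,"spin": 1},
  ],
)

```text
time_s: 1.1
tcp_pos: [461.4, 278.7, 328.7]
ee_rot: [180.0, 0.1, 44.3]
contact_force: [0.7, 0.3, 0.2]
finger_gap: 85.5
```

Request:
send_rows(
  targets=[
    {"grip": -1,"tx": -0.254,"ty": 0.367,"tz": 0.02,"spin": 1},
    {"grip": -1,"tx": -0.254,"ty": 0.367,"tz": 0.02,"spin": 1},
    {"grip": -1,"tx": -0.254,"ty": 0.367,"tz": 0.02,"spin": 1},
    {"grip": -1,"tx": -0.254,"ty": 0.367,"tz": 0.02,"spin": 1},
    {"grip": -1,"tx": -0.254,"ty": 0.367,"tz": 0.02,"spin": 1},
    {"grip": 0.3,"tx": -0.254,"ty": 0.367,"tz": 0.02,"spin": 1},
    {"grip": 0.4,"tx": -0.254,"ty": 0.367,"tz": 0.02,"spin": 1},
    {"grip": 0.4,"tx": -0.254,"ty": 0.367,"tz": 0.02,"spin": 1},
    {"grip": 0.4,"tx": -0.254,"ty": 0.367,"tz": 0.02,"spin": 1},
    {"grip": 0.4,"tx": -0.254,"ty": 0.367,"tz": 0.02,"spin": 1},
  ],
)

```text
time_s: 2.1
tcp_pos: [535.6, -168.8, 309.3]
ee_rot: [179.7, 0.1, 13.8]
contact_force: [-0.2, 0.2, -0.6]
finger_gap: 25.6
```

Request:
send_rows(
  targets=[
    {"grip": 0.4,"tx": 0.002,"ty": -0.007,"tz": 0.047,"spin": 0.24},
    {"grip": 0.4,"tx": 0.002,"ty": -0.007,"tz": 0.047,"spin": 0.24},
    {"grip": 0.4,"tx": 0.002,"ty": -0.007,"tz": 0.047,"spin": 0.24},
  ],
)

```text
time_s: 2.4
tcp_pos: [535.4, -161.1, 262.1]
ee_rot: [179.8, 0.2, 6.8]
contact_force: [-0.1, 0.5, -0.1]
finger_gap: 25.3
```

```bash
cat > snap.py <<'E'
import sys,cv2
from h import *
i=sys.argv[1]
a=vision.camera("scene");b=vision.camera("top")
cv2.imwrite(f"pics/scene{i}.png",a[:,:,::-1]);cv2.imwrite(f"pics/top{i}.png",b[:,:,::-1])
a=a[120:320,170:370];b=b[100:300,180:330]
c=np.hstack([cv2.resize(a,(560,560),interpolation=cv2.INTER_CUBIC)[:,:450],cv2.resize(b,None,fx=2.8,fy=2.8,interpolation=cv2.INTER_CUBIC)[:, :350]])
cv2.imwrite(f"pics/c{i}.png",c[:,:,::-1])
o=monitor.get_obs();print({k:np.round(o[k],1) for k in("time_s","tcp_pos","ee_rot","contact_force","finger_gap","joint_positions")})
E
python3 snap.py 1
```

```text
{'time_s': np.float64(2.5), 'tcp_pos': array([ 536.5, -161.4,  263.6]), 'ee_rot': array([179.7,  -0. ,   6.8]), 'contact_force': array([-0.1, -0.2,  0.2]), 'finger_gap': np.float64(25.5), 'joint_positions': array([ -8.2,  23.9,  26.6, 114.1, -14.5,  45. ,  33.6])}
```

View pics/c1.png

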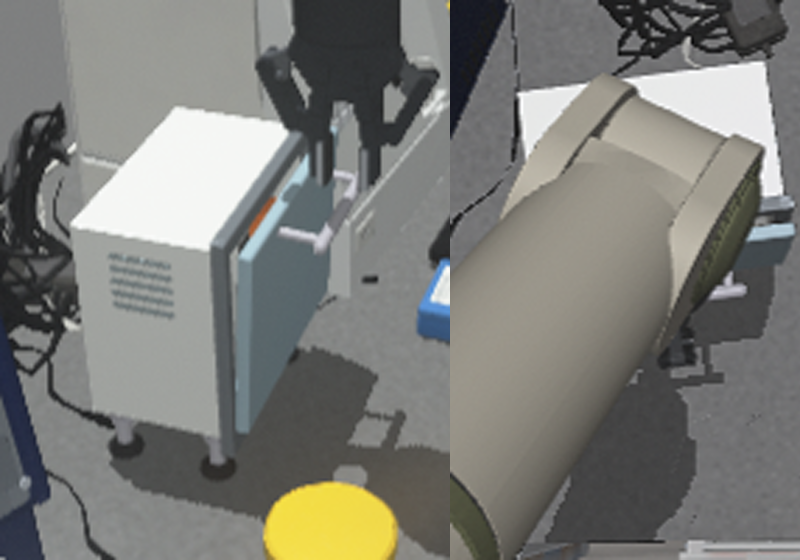

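Request:
send_rows(
  targets=[
    {"grip": 0.4,"tx": 0,"ty": 0,"tz": 0.015,"spin": 0},
    {"grip": 0.4,"tx": 0,"ty": 0,"tz": 0.025,"spin": 0},
    {"grip": 0.4,"tx": 0,"ty": 0,"tz": 0.032,"spin": 0},
    {"grip": 0.4,"tx": 0,"ty": 0,"tz": 0.037,"spin": 0},
    {"grip": 0.4,"tx": 0,"ty": 0,"tz": 0.042,"spin": 0},
    {"grip": 0.4,"tx": 0,"ty": 0,"tz": 0.042,"spin": 0},
  ],
)

```text
time_s: 3.1
tcp_pos: [536.4, -161.6, 221.2]
ee_rot: [179.7, 0.0, 6.8]
contact_force: [-0.7, 0.3, -0.6]
finger_gap: 25.1
```

```bash
python3 snap.py 2
```

```text
{'time_s': np.float64(3.2), 'tcp_pos': array([ 536.6, -161.7,  221.7]), 'ee_rot': array([179.7,  -0. ,   6.8]), 'contact_force': array([ 0.1, -0.4, -0.4]), 'finger_gap': np.float64(25.5), 'joint_positions': array([ -6.5,  27. ,  24.7, 116.4, -16.8,  39.8,  35.6])}
```

View pics/c2.png

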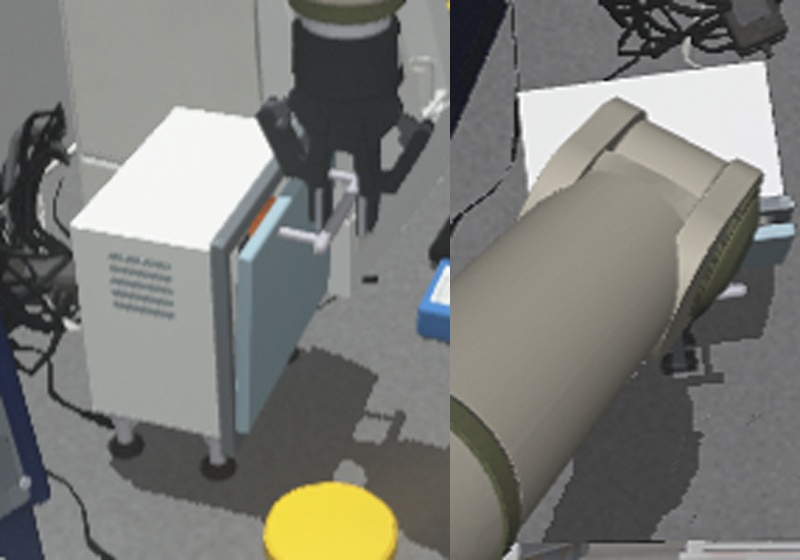

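Fingers straddle the bar (bar between them at about (345,215) in the crop), no contact force. Closing.

Request:
send_rows(
  newtons=20,
  targets=[
    {"grip": 0.7,"tx": 0,"ty": 0,"tz": 0,"spin": 0},
    {"grip": 0.8,"tx": 0,"ty": 0,"tz": 0,"spin": 0},
    {"grip": 0.9,"tx": 0,"ty": 0,"tz": 0,"spin": 0},
    {"grip": 1,"tx": 0,"ty": 0,"tz": 0,"spin": 0},
  ],
)

```text
time_s: 3.6
tcp_pos: [536.8, -161.8, 222.0]
ee_rot: [179.7, -0.1, 6.8]
contact_force: [0.4, 0.4, 1.9]
finger_gap: 9.9
```

Request:
send_rows(
  targets=[
    {"grip": 1,"tx": -0.003,"ty": 0,"tz": 0.001,"spin": 0},
    {"grip": 1,"tx": -0.006,"ty": 0,"tz": 0.0023,"spin": 0},
    {"grip": 1,"tx": -0.009,"ty": 0,"tz": 0.0035,"spin": 0},
    {"grip": 1,"tx": -0.012,"ty": 0,"tz": 0.0048,"spin": 0},
    {"grip": 1,"tx": -0.015,"ty": 0,"tz": 0.006,"spin": 0},
    {"grip": 1,"tx": -0.018,"ty": 0,"tz": 0.0075,"spin": 0},
  ],
)

```text
time_s: 4.2
tcp_pos: [518.7, -164.0, 214.4]
ee_rot: [179.7, -0.1, 6.8]
contact_force: [2.0, 0.3, 2.1]
finger_gap: 10.3
```

```bash
python3 snap.py 3
```

```text
{'time_s': np.float64(4.3), 'tcp_pos': array([ 518.1, -164.1,  214.1]), 'ee_rot': array([179.7,  -0. ,   6.8]), 'contact_force': array([1.7, 0.9, 0.4]), 'finger_gap': np.float64(10.2), 'joint_positions': array([ -5.8,  26.5,  24.4, 118.9, -17. ,  37.8,  36.6])}
```

View pics/c3.png

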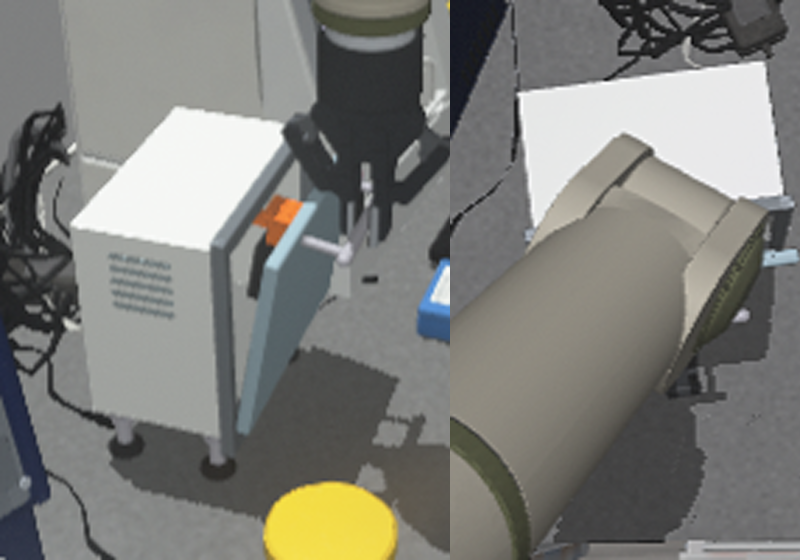

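Flap follows smoothly (low force, orange hook visible at (280,215) in the crop). Continue slowly.

Request:
send_rows(
  targets=[
    {"grip": 1,"tx": -0.002,"ty": 0,"tz": 0.001,"spin": 0},
    {"grip": 1,"tx": -0.004,"ty": 0,"tz": 0.002,"spin": 0},
    {"grip": 1,"tx": -0.006,"ty": 0,"tz": 0.003,"spin": 0},
    {"grip": 1,"tx": -0.008,"ty": 0,"tz": 0.004,"spin": 0},
  ],
)

```text
time_s: 4.7
tcp_pos: [510.1, -165.1, 210.0]
ee_rot: [179.7, -0.0, 6.8]
contact_force: [4.1, 1.2, 1.4]
finger_gap: 10.1
```

Request:
send_rows(
  targets=[
    {"grip": 1,"tx": -0.001,"ty": 0,"tz": 0.0005,"spin": 0},
    {"grip": 1,"tx": -0.002,"ty": 0,"tz": 0.001,"spin": 0},
    {"grip": 1,"tx": -0.003,"ty": 0,"tz": 0.0015,"spin": 0},
  ],
)

```text
time_s: 5.0
tcp_pos: [507.2, -165.4, 208.4]
ee_rot: [179.7, -0.0, 6.8]
contact_force: [4.2, 1.0, 0.7]
finger_gap: 10.2
```

Request:
send_rows(
  targets=[
    {"grip": 1,"tx": -0.001,"ty": 0,"tz": 0.0005,"spin": 0},
    {"grip": 1,"tx": -0.002,"ty": 0,"tz": 0.001,"spin": 0},
  ],
)

```text
time_s: 5.2
tcp_pos: [506.5, -165.5, 208.0]
ee_rot: [179.7, -0.2, 6.8]
contact_force: [6.9, 3.4, 8.4]
finger_gap: 10.1
```

```bash
python3 snap.py 4
```

```text
{'time_s': np.float64(5.3), 'tcp_pos': array([ 506.5, -165.5,  208. ]), 'ee_rot': array([179.7,  -0.2,   6.8]), 'contact_force': array([6.1, 1.3, 5.6]), 'finger_gap': np.float64(9.9), 'joint_positions': array([ -5.2,  26.3,  24. , 120.6, -17.4,  36.1,  37.5])}
```

View pics/c4.png

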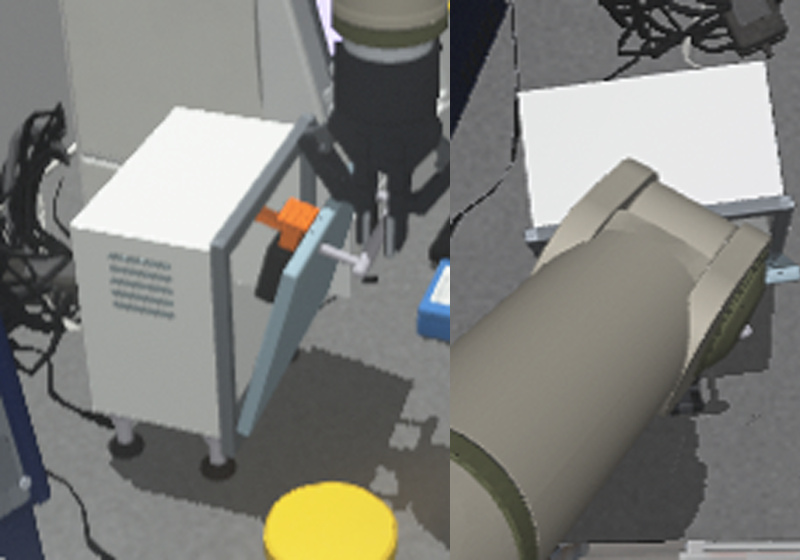

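Request:
send_rows(
  targets=[
    {"grip": 1,"tx": -0.001,"ty": 0,"tz": 0.0005,"spin": 0},
  ],
)

```text
time_s: 5.4
tcp_pos: [506.6, -165.5, 208.0]
ee_rot: [179.6, -0.3, 6.8]
contact_force: [4.6, 1.4, 5.4]
finger_gap: 9.8
```

Request:
send_rows(
  targets=[
    {"grip": 0.6,"tx": 0,"ty": 0,"tz": 0,"spin": 0},
    {"grip": 0.55,"tx": 0,"ty": 0,"tz": 0,"spin": 0},
    {"grip": 0.55,"tx": 0,"ty": 0,"tz": -0.005,"spin": 0},
    {"grip": 0.55,"tx": 0,"ty": 0,"tz": -0.02,"spin": 0},
    {"grip": 0.55,"tx": 0,"ty": 0,"tz": -0.05,"spin": 0},
    {"grip": 0.55,"tx": 0,"ty": 0,"tz": -0.09,"spin": 0},
    {"grip": 0.55,"tx": 0,"ty": 0,"tz": -0.11,"spin": 0},
    {"grip": 0.55,"tx": 0,"ty": 0,"tz": -0.11,"spin": 0},
  ],
)

```text
time_s: 6.2
tcp_pos: [506.5, -165.6, 320.8]
ee_rot: [179.6, -0.5, 6.8]
contact_force: [-0.1, -1.1, -1.1]
finger_gap: 19.2
```

Request:
send_rows(
  targets=[
    {"grip": 1,"tx": -0.05,"ty": 0.21,"tz": 0,"spin": 1},
    {"grip": 1,"tx": -0.05,"ty": 0.21,"tz": 0,"spin": 1},
    {"grip": 1,"tx": -0.05,"ty": 0.21,"tz": 0,"spin": 1},
    {"grip": 1,"tx": -0.05,"ty": 0.21,"tz": 0,"spin": 1},
    {"grip": 1,"tx": -0.05,"ty": 0.21,"tz": 0,"spin": 1},
  ],
)

```text
time_s: 6.7
tcp_pos: [479.1, -384.9, 321.1]
ee_rot: [179.7, -0.6, -23.7]
contact_force: [-0.3, 0.5, 0.0]
finger_gap: -0.1
```

```bash
python3 snap.py 5
```

```text
{'time_s': np.float64(6.8), 'tcp_pos': array([ 479.7, -383. ,  320.8]), 'ee_rot': array([179.8,  -0.5, -23.5]), 'contact_force': array([-0.2,  0.1, -0.5]), 'finger_gap': np.float64(0.2), 'joint_positions': array([  8.1,  25.8,  37.2, 104.4, -18.6,  55.4,  29.6])}
```

View pics/c5.png

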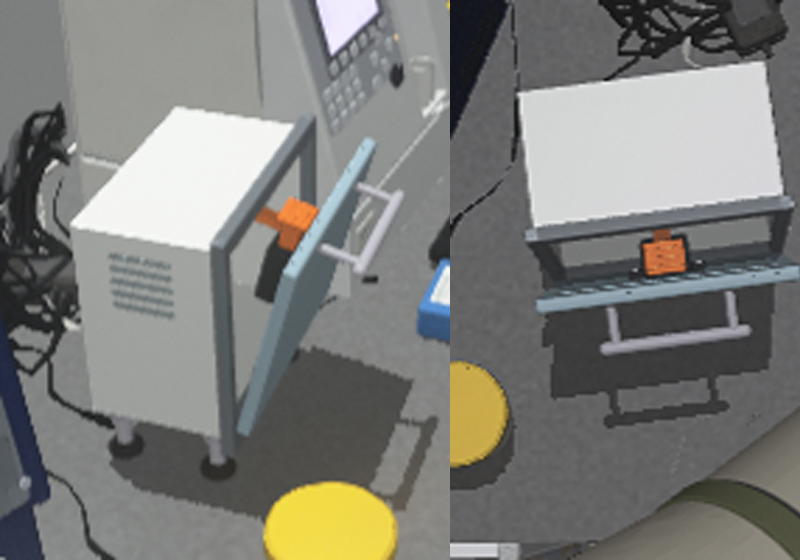

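Run:
```python
import cv2,numpy as np
a=cv2.imread("pics/scene5.png")[165:290,240:320]; b=cv2.imread("pics/top5.png")[165:235,205:300]
a=cv2.resize(a[:70],None,fx=5,fy=5,interpolation=cv2.INTER_CUBIC); b=cv2.resize(b,None,fx=5,fy=5,interpolation=cv2.INTER_CUBIC)
w=800;o=np.zeros((350,880,3),np.uint8);o[:,:400]=a;o[:,405:880]=b
cv2.imwrite("pics/z5.png",o[:, :800])
```

```text
(no output)
```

View pics/z5.png

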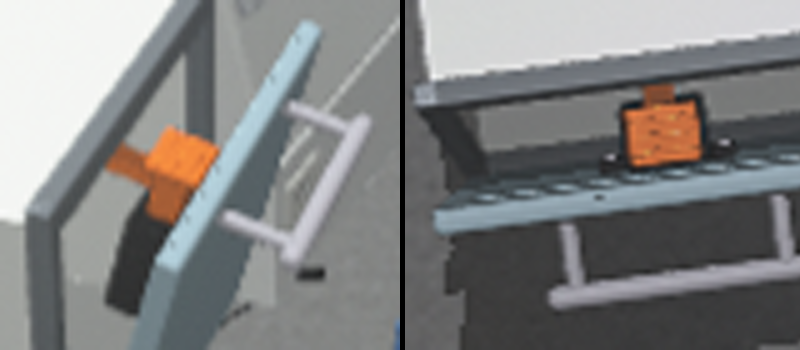

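```bash
cat > m5.py <<'E'
from h import *
S=lambda u,v:(240+(u+.5)/5-.5,165+(v+.5)/5-.5)
T=lambda u,v:(205+(u-405+.5)/5-.5,165+(v+.5)/5-.5)
psi=np.radians(6.6);X=np.array([np.cos(psi),np.sin(psi),0]);Y=np.array([-np.sin(psi),np.cos(psi),0]);O=np.array([591.9,-155.2,0])
for n,s,t in [("padBL",(145,157),(627,107)),("padBR",(170,127),(696,96)),("padFR",(218,148),(701,160)),("padFL",(186,184),(628,167)),
 ("flapTLout",(178,268),(437,228)),("flapTLin",(160,262),(436,212)),("barL",(292,254),(556,298)),("railFL",(50,215),(416,100))]:
    p,e=tri(S(*s),T(*t));q=p-O;print(n,p.round(1),round(e,1),"cup",(X@q).round(1),(Y@q).round(1))
E
python3 m5.py
```

```text
padBL [ 582.3 -140.8  211.8] 1.1 cup -7.8 15.4
padBR [ 586.5 -171.7  209. ] 3.1 cup -7.3 -15.8
padFR [ 560.9 -172.7  203.5] 1.9 cup -32.8 -13.9
padFL [ 559.4 -139.8  204. ] 4.5 cup -30.5 19.0
flapTLout [527.5 -58.5 221.5] 1.9 cup -52.9 103.5
flapTLin [534.7 -58.  222.4] 1.2 cup -45.7 103.1
barL [ 499.  -108.6  204.9] 0.2 cup -86.9 57.0
railFL [580.6 -51.3 236.3] 3.4 cup 0.7 104.5
```

Request:
send_rows(
  targets=[
    {"grip": 1,"tx": -0.036,"ty": -0.184,"tz": 0,"spin": 1},
    {"grip": 1,"tx": -0.036,"ty": -0.184,"tz": 0,"spin": 1},
    {"grip": 1,"tx": -0.036,"ty": -0.184,"tz": 0,"spin": 1},
    {"grip": 1,"tx": -0.036,"ty": -0.184,"tz": 0,"spin": 1},
    {"grip": 1,"tx": -0.036,"ty": -0.184,"tz": 0,"spin": 1},
  ],
)

```text
time_s: 7.3
tcp_pos: [521.1, -192.4, 318.0]
ee_rot: [-179.9, -0.3, -53.1]
contact_force: [0.6, 1.2, 0.1]
finger_gap: -0.2
```

```bash
python3 -c "
from h import *
o=monitor.get_obs();print(o['tcp_pos'].round(1),o['ee_rot'].round(1),o['joint_positions'].round(1))"
```

```text
[ 521.1 -192.4  318. ] [-179.9   -0.3  -53.1] [-18.9  23.5  47.3 111.8 -21.3  53.4 -14.2]
```

Request:
send_rows(
  targets=[
    {"grip": 1,"tx": 0.001,"ty": -0.06,"tz": 0.0,"spin": 1},
    {"grip": 1,"tx": 0.001,"ty": -0.06,"tz": 0.02,"spin": 1},
    {"grip": 1,"tx": 0.001,"ty": -0.06,"tz": 0.03,"spin": 1},
    {"grip": 1,"tx": 0.001,"ty": -0.06,"tz": 0.03,"spin": 1},
    {"grip": 1,"tx": 0.001,"ty": -0.06,"tz": 0.03,"spin": 1},
  ],
)

```text
time_s: 7.8
tcp_pos: [569.1, -156.6, 287.0]
ee_rot: [-179.9, -0.2, -83.0]
contact_force: [0.1, -0.3, 0.8]
finger_gap: 0.1
```

```bash
python3 snap.py 6
```

```text
{'time_s': np.float64(7.9), 'tcp_pos': array([ 569.4, -157.2,  287.9]), 'ee_rot': array([-179.8,   -0.2,  -82.9]), 'contact_force': array([-0.4, -0.4, -0.3]), 'finger_gap': np.float64(-0.3), 'joint_positions': array([-24.8,  31.1,  53.5, 109.8, -30.6,  54.4, -39.7])}
```

View pics/c6.png

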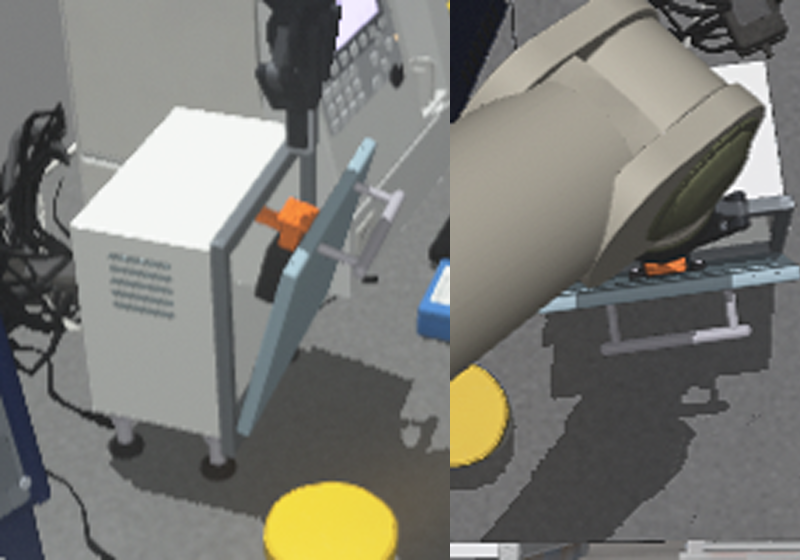

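```bash
python3 -c "
from h import *
p=proj('scene',[[569.4,-157.2,266],[569.4,-157.2,207]]);print((p-[170,120])*2.8)"
```

```text
[[299.16504787 144.51692756]
 [299.83798524 211.38709628]]
```

Request:
send_rows(
  targets=[
    {"grip": 1,"tx": 0,"ty": 0,"tz": 0.012,"spin": 0},
    {"grip": 1,"tx": 0,"ty": 0,"tz": 0.024,"spin": 0},
    {"grip": 1,"tx": 0,"ty": 0,"tz": 0.034,"spin": 0},
    {"grip": 1,"tx": 0,"ty": 0,"tz": 0.042,"spin": 0},
    {"grip": 1,"tx": 0,"ty": 0,"tz": 0.046,"spin": 0},
    {"grip": 1,"tx": 0,"ty": 0,"tz": 0.046,"spin": 0},
  ],
)

```text
time_s: 8.5
tcp_pos: [569.3, -157.3, 241.2]
ee_rot: [-179.9, -0.2, -82.9]
contact_force: [1.0, 0.0, 0.6]
finger_gap: -0.1
```

```bash
python3 snap.py 7
```

```text
{'time_s': np.float64(8.6), 'tcp_pos': array([ 569.7, -157.5,  242. ]), 'ee_rot': array([-179.8,   -0.2,  -82.9]), 'contact_force': array([ 0.4, -0.7,  0.3]), 'finger_gap': np.float64(0.2), 'joint_positions': array([-22.4,  33.8,  50.3, 112.4, -34.2,  49.5, -36.7])}
```

View pics/c7.png

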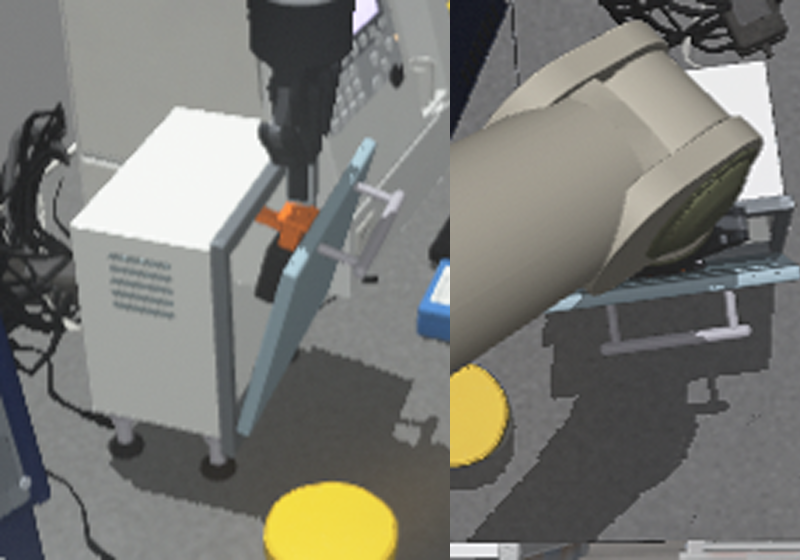

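The fingertips are in the gap just above the pad, clear of rail and flap. Creep down until contact.

Request:
send_rows(
  targets=[
    {"grip": 1,"tx": 0,"ty": 0,"tz": 0.003,"spin": 0},
    {"grip": 1,"tx": 0,"ty": 0,"tz": 0.006,"spin": 0},
    {"grip": 1,"tx": 0,"ty": 0,"tz": 0.008,"spin": 0},
  ],
)

```text
time_s: 8.9
tcp_pos: [569.7, -157.4, 233.9]
ee_rot: [-179.8, -0.2, -82.9]
contact_force: [-0.4, 0.6, -0.2]
finger_gap: 0.0
```

Request:
send_rows(
  targets=[
    {"grip": 1,"tx": 0,"ty": 0,"tz": 0.001,"spin": 0},
    {"grip": 1,"tx": 0,"ty": 0,"tz": 0.002,"spin": 0},
  ],
)

```text
time_s: 9.1
tcp_pos: [569.8, -157.5, 232.1]
ee_rot: [-179.8, -0.2, -82.9]
contact_force: [0.0, 1.7, 4.5]
finger_gap: 0.0
```

Request:
send_rows(
  targets=[
    {"grip": 1,"tx": 0,"ty": 0,"tz": 0.001,"spin": 0},
    {"grip": 1,"tx": 0,"ty": 0,"tz": 0.002,"spin": 0},
  ],
)

```text
time_s: 9.3
tcp_pos: [570.0, -157.5, 230.3]
ee_rot: [-179.8, -0.2, -82.9]
contact_force: [0.5, 1.2, 4.6]
finger_gap: 0.1
```

Request:
send_rows(
  targets=[
    {"grip": 1,"tx": 0,"ty": 0,"tz": 0.001,"spin": 0},
    {"grip": 1,"tx": 0,"ty": 0,"tz": 0.002,"spin": 0},
    {"grip": 1,"tx": 0,"ty": 0,"tz": 0.003,"spin": 0},
  ],
)

```text
time_s: 9.6
tcp_pos: [570.6, -157.5, 227.5]
ee_rot: [-179.7, -0.2, -82.9]
contact_force: [0.5, 1.2, 7.5]
finger_gap: 0.4
```

Request:
send_rows(
  targets=[
    {"grip": 1,"tx": 0,"ty": 0,"tz": 0.001,"spin": 0},
    {"grip": 1,"tx": 0,"ty": 0,"tz": 0.002,"spin": 0},
  ],
)

```text
time_s: 9.8
tcp_pos: [571.1, -157.4, 225.8]
ee_rot: [-179.6, -0.2, -82.9]
contact_force: [-0.2, 1.4, 7.7]
finger_gap: 0.2
```

```bash
python3 snap.py 8
```

```text
{'time_s': np.float64(9.9), 'tcp_pos': array([ 571.1, -157.4,  225.8]), 'ee_rot': array([-179.6,   -0.2,  -82.9]), 'contact_force': array([-0.3,  1.8,  7.4]), 'finger_gap': np.float64(-0.1), 'joint_positions': array([-21.5,  34.8,  49. , 113.2, -35.6,  47.7, -35.5])}
```

View pics/c8.png

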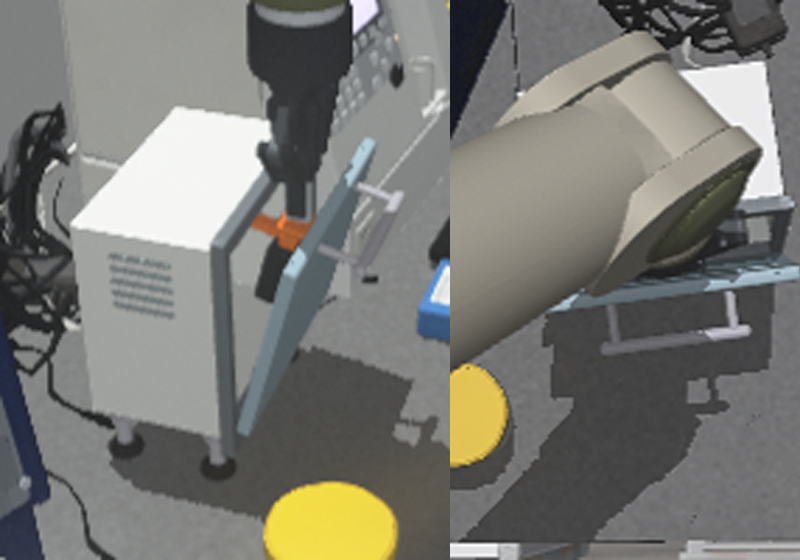

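Request:
send_rows(
  targets=[
    {"grip": 1,"tx": 0,"ty": 0.001,"tz": 0.001,"spin": 0},
    {"grip": 1,"tx": 0,"ty": 0.002,"tz": 0.002,"spin": 0},
  ],
)

```text
time_s: 10.1
tcp_pos: [570.5, -157.5, 224.4]
ee_rot: [-179.5, -0.3, -82.9]
contact_force: [1.9, 1.4, 9.4]
finger_gap: -0.1
```

Request:
send_rows(
  targets=[
    {"grip": 1,"tx": 0,"ty": 0,"tz": 0.001,"spin": 0},
  ],
)

```text
time_s: 10.2
tcp_pos: [570.9, -157.4, 223.9]
ee_rot: [-179.4, -0.2, -82.8]
contact_force: [-2.4, 0.1, 8.0]
finger_gap: -0.4
```

Request:
send_rows(
  targets=[
    {"grip": 1,"tx": 0,"ty": 0.001,"tz": 0.001,"spin": 0},
    {"grip": 1,"tx": 0,"ty": 0.001,"tz": 0.0015,"spin": 0},
  ],
)

```text
time_s: 10.4
tcp_pos: [570.8, -157.5, 222.9]
ee_rot: [-179.3, -0.3, -82.8]
contact_force: [-0.7, 1.6, 8.6]
finger_gap: -0.2
```

```bash
python3 -c "
from h import *
vision.camera('scene')
o=monitor.get_obs();print(o['tcp_pos'].round(2),o['contact_force'].round(1),o['torque'].round(2))
vision.camera('scene')
o=monitor.get_obs();print(o['tcp_pos'].round(2),o['contact_force'].round(1),o['torque'].round(2))"
```

```text
[ 570.82 -157.48  222.88] [0.2 1.5 9.1] [ 0.45 -0.21  0.01]
[ 570.83 -157.46  222.9 ] [-0.1  1.4  8.4] [ 0.43 -0.16  0.01]
```

Request:
send_rows(
  targets=[
    {"grip": 1,"tx": 0,"ty": 0.001,"tz": 0.0008,"spin": 0},
    {"grip": 1,"tx": 0,"ty": 0.002,"tz": 0.0012,"spin": 0},
    {"grip": 1,"tx": 0,"ty": 0.003,"tz": 0.0015,"spin": 0},
  ],
)

```text
time_s: 10.8
tcp_pos: [569.3, -157.7, 222.2]
ee_rot: [-179.1, -0.3, -82.8]
contact_force: [2.2, 1.9, 8.6]
finger_gap: -0.2
```

```bash
cat > f.py <<'E'
from h import *
F=[]
for i in range(3):
    o=monitor.get_obs();F.append(o['contact_force']);
    if i<2: vision.camera('scene')
print(o['tcp_pos'].round(2),np.mean(F,0).round(1),o['ee_rot'].round(1),o['joint_positions'].round(0))
E
python3 f.py
```

```text
[ 569.1  -157.68  222.15] [2.  2.6 9.1] [-179.1   -0.3  -82.8] [-21.  35.  49. 114. -36.  47. -35.]
```

Request:
send_rows(
  targets=[
    {"grip": 1,"tx": 0,"ty": 0.002,"tz": 0.0005,"spin": 0},
    {"grip": 1,"tx": 0,"ty": 0.003,"tz": 0.0008,"spin": 0},
    {"grip": 1,"tx": 0,"ty": 0.004,"tz": 0.0012,"spin": 0},
  ],
)

```text
time_s: 11.2
tcp_pos: [566.5, -158.0, 221.7]
ee_rot: [-179.0, -0.3, -82.8]
contact_force: [1.2, 2.1, 8.6]
finger_gap: 0.5
```

```bash
python3 f.py
```

```text
[ 566.3  -158.06  221.65] [1.2 2.4 8.9] [-179.    -0.3  -82.8] [-21.  34.  48. 114. -36.  46. -34.]
```

Request:
send_rows(
  targets=[
    {"grip": 1,"tx": 0,"ty": 0.001,"tz": 0.0006,"spin": 0},
    {"grip": 1,"tx": 0,"ty": 0.002,"tz": 0.0012,"spin": 0},
    {"grip": 1,"tx": 0,"ty": 0.002,"tz": 0.0015,"spin": 0},
  ],
)

```text
time_s: 11.6
tcp_pos: [565.5, -158.2, 220.9]
ee_rot: [-178.9, -0.3, -82.7]
contact_force: [2.4, 3.2, 10.1]
finger_gap: 0.4
```

```bash
python3 f.py; python3 snap.py 9
```

```text
[ 565.53 -158.18  220.88] [1.6 3.1 9.7] [-178.9   -0.3  -82.7] [-21.  34.  48. 115. -36.  46. -34.]
{'time_s': np.float64(11.8), 'tcp_pos': array([ 565.5, -158.2,  220.9]), 'ee_rot': array([-178.9,   -0.3,  -82.7]), 'contact_force': array([ 0.7,  2.3, 10.2]), 'finger_gap': np.float64(0.2), 'joint_positions': array([-21.1,  34.4,  48.3, 114.6, -36.5,  45.9, -34.2])}
```

View pics/c9.png

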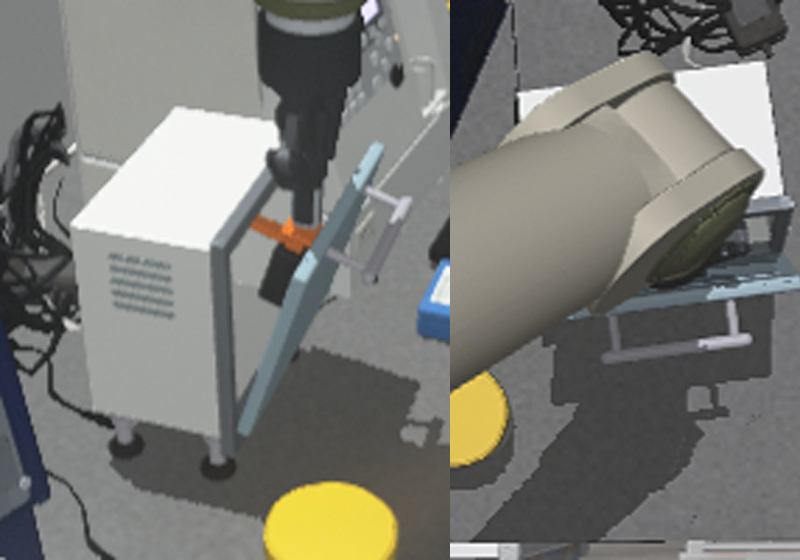

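Request:
send_rows(
  targets=[
    {"grip": 1,"tx": 0,"ty": 0.0015,"tz": 0.0,"spin": 0},
    {"grip": 1,"tx": 0,"ty": 0.003,"tz": 0.0003,"spin": 0},
    {"grip": 1,"tx": 0,"ty": 0.004,"tz": 0.0006,"spin": 0},
  ],
)

```text
time_s: 12.1
tcp_pos: [562.8, -158.5, 221.0]
ee_rot: [-178.7, -0.3, -82.7]
contact_force: [0.8, 2.1, 10.2]
finger_gap: 0.1
```

```bash
python3 f.py
```

```text
[ 562.63 -158.5   220.94] [0.9 2.  9.9] [-178.7   -0.3  -82.7] [-21.  34.  48. 115. -37.  46. -34.]
```

Request:
send_rows(
  targets=[
    {"grip": 1,"tx": 0,"ty": 0.0015,"tz": 0.0,"spin": 0},
    {"grip": 1,"tx": 0,"ty": 0.003,"tz": 0.0003,"spin": 0},
    {"grip": 1,"tx": 0,"ty": 0.0045,"tz": 0.0006,"spin": 0},
  ],
)

```text
time_s: 12.5
tcp_pos: [559.3, -158.9, 221.0]
ee_rot: [-178.6, -0.3, -82.7]
contact_force: [0.6, 2.7, 10.4]
finger_gap: -0.1
```

```bash
python3 f.py; python3 snap.py 10
```

```text
[ 559.03 -158.92  220.92] [0.7 2.8 9.8] [-178.6   -0.3  -82.7] [-21.  34.  48. 116. -37.  45. -34.]
{'time_s': np.float64(12.7), 'tcp_pos': array([ 559. , -158.9,  220.9]), 'ee_rot': array([-178.6,   -0.3,  -82.7]), 'contact_force': array([-0.3,  2.4,  9.5]), 'finger_gap': np.float64(-0.2), 'joint_positions': array([-21. ,  33.9,  48.3, 115.5, -36.6,  45.2, -33.7])}
```

View pics/c10.png

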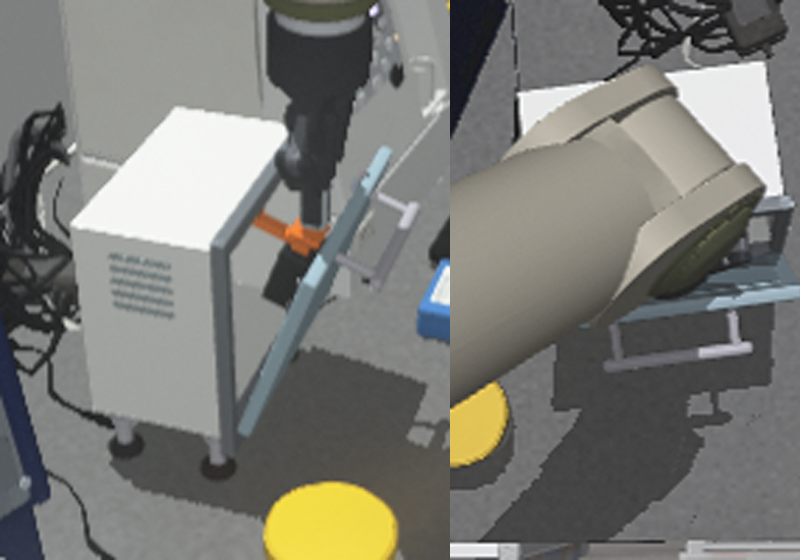

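Run:
```python
import cv2,numpy as np
a=cv2.imread("pics/scene10.png")[165:285,240:330]
cv2.imwrite("pics/z10.png",cv2.resize(a,None,fx=5,fy=5,interpolation=cv2.INTER_CUBIC))
```

```text
(no output)
```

View pics/z10.png

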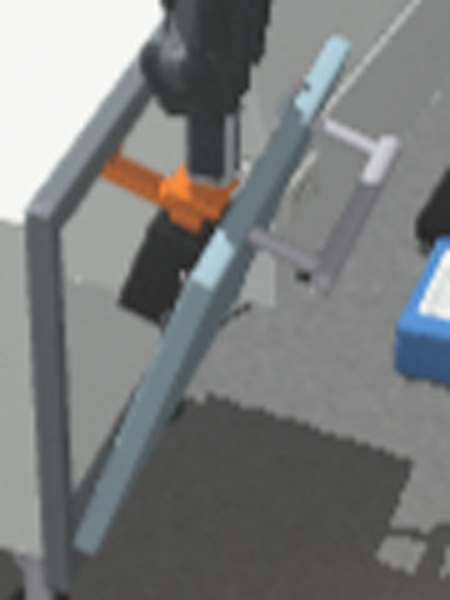

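```bash
cat > ang.py <<'E'
from h import *
psi=np.radians(6.6);X=np.array([np.cos(psi),np.sin(psi),0]);Y=np.array([-np.sin(psi),np.cos(psi),0]);O=np.array([591.9,-155.2,0])
def pl(s,yc=104,n="scene"):
    o,d=ray(n,s);k=(yc-Y@(o-O))/(Y@d);p=o+k*d-O;return np.array([X@p,p[2]])
S=lambda u,v:(240+(u+.5)/5-.5,165+(v+.5)/5-.5)
if __name__=="__main__":
  for a,b in [((160,262),(178,268)),((190,277),(212,285))]:
    p,q=pl(S(*a)),pl(S(*b));print(p.round(1),q.round(1),"ang in",np.arctan2(-2.5-p[0],p[1]-63).round(3),"out",(np.arctan2(-2.5-q[0],q[1]-63)-np.arctan(12/168)).round(3))
E
python3 ang.py
```

```text
[-46.6 223.1] [-54.1 221.8] ang in 0.269 out 0.243
[-59.  218.6] [-68.1 216.7] ang in 0.348 out 0.332
```

Request:
send_rows(
  targets=[
    {"grip": 1,"tx": 0,"ty": 0.002,"tz": 0.0,"spin": 0},
    {"grip": 1,"tx": 0,"ty": 0.004,"tz": 0.0003,"spin": 0},
    {"grip": 1,"tx": 0,"ty": 0.006,"tz": 0.0006,"spin": 0},
    {"grip": 1,"tx": 0,"ty": 0.008,"tz": 0.0006,"spin": 0},
  ],
)

```text
time_s: 13.1
tcp_pos: [552.0, -159.8, 220.7]
ee_rot: [-178.5, -0.3, -82.7]
contact_force: [1.5, 2.9, 8.8]
finger_gap: -0.2
```

```bash
python3 f.py; python3 snap.py 11;  python3 - <<'E'
import cv2,numpy as np
a=cv2.imread("pics/scene11.png")[165:285,240:330]
cv2.imwrite("pics/z11.png",cv2.resize(a,None,fx=5,fy=5,interpolation=cv2.INTER_CUBIC))
E
```

```text
[ 551.62 -159.8   220.64] [0.1 2.4 8.6] [-178.5   -0.3  -82.7] [-21.  33.  48. 116. -37.  45. -33.]
{'time_s': np.float64(13.3), 'tcp_pos': array([ 551.6, -159.8,  220.6]), 'ee_rot': array([-178.5,   -0.3,  -82.7]), 'contact_force': array([0.6, 3. , 8. ]), 'finger_gap': np.float64(-0.2), 'joint_positions': array([-20.9,  33.4,  48.3, 116.4, -36.6,  44.6, -33.3])}
```

View pics/z11.png

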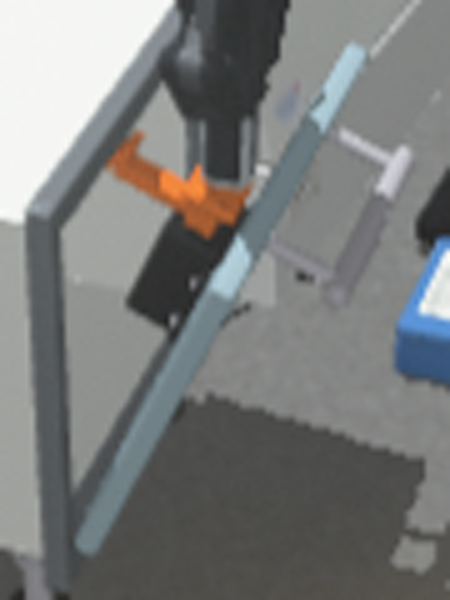

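Request:
send_rows(
  targets=[
    {"grip": 1,"tx": 0,"ty": 0.002,"tz": 0.0003,"spin": 0},
    {"grip": 1,"tx": 0,"ty": 0.004,"tz": 0.0006,"spin": 0},
    {"grip": 1,"tx": 0,"ty": 0.006,"tz": 0.0006,"spin": 0},
    {"grip": 1,"tx": 0,"ty": 0.008,"tz": 0.0006,"spin": 0},
    {"grip": 1,"tx": 0,"ty": 0.008,"tz": -0.001,"spin": 0},
    {"grip": 1,"tx": 0,"ty": 0.007,"tz": -0.005,"spin": 0},
    {"grip": 1,"tx": 0,"ty": 0.006,"tz": -0.01,"spin": 0},
    {"grip": 1,"tx": 0,"ty": 0.006,"tz": -0.02,"spin": 0},
    {"grip": 1,"tx": 0,"ty": 0.006,"tz": -0.04,"spin": 0},
  ],
)

```text
time_s: 14.2
tcp_pos: [544.5, -160.3, 260.3]
ee_rot: [-178.6, -0.3, -82.7]
contact_force: [-0.2, -0.3, 0.9]
finger_gap: -0.1
```

```bash
python3 snap.py 12;  python3 - <<'E'
import cv2,numpy as np
a=cv2.imread("pics/scene12.png")[165:285,240:330]
cv2.imwrite("pics/z12.png",cv2.resize(a,None,fx=5,fy=5,interpolation=cv2.INTER_CUBIC))
E
```

```text
{'time_s': np.float64(14.3), 'tcp_pos': array([ 545.8, -161.3,  262.6]), 'ee_rot': array([-178.3,   -0.4,  -82.7]), 'contact_force': array([-0.2, -0.1, -1.1]), 'finger_gap': np.float64(0.2), 'joint_positions': array([-23.6,  30.3,  51.9, 114.9, -32.8,  48.5, -36.1])}
```

View pics/z12.png

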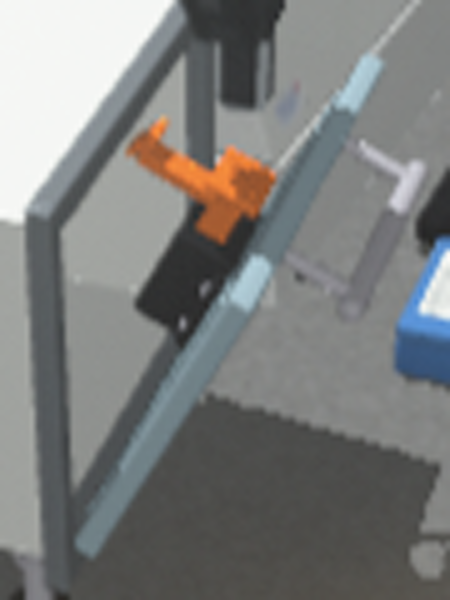

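Request:
send_rows(
  targets=[
    {"grip": 1,"tx": 0.03,"ty": 0,"tz": 0,"spin": 0},
    {"grip": 1,"tx": 0.055,"ty": 0.002,"tz": 0,"spin": 0},
    {"grip": 1,"tx": 0.055,"ty": 0.003,"tz": 0.01,"spin": 0},
    {"grip": 1,"tx": 0.055,"ty": 0.003,"tz": 0.025,"spin": 0},
    {"grip": 1,"tx": 0.055,"ty": 0.003,"tz": 0.035,"spin": 0},
    {"grip": 1,"tx": 0.055,"ty": 0.003,"tz": 0.042,"spin": 0},
    {"grip": 1,"tx": 0.055,"ty": 0.003,"tz": 0.042,"spin": 0},
  ],
)

```text
time_s: 15.0
tcp_pos: [550.7, -215.3, 219.5]
ee_rot: [-178.5, -0.3, -82.6]
contact_force: [-0.3, -0.1, -0.4]
finger_gap: -0.0
```

```bash
python3 snap.py 13;  python3 - <<'E'
import cv2,numpy as np
a=cv2.imread("pics/scene13.png")[165:285,240:330]
cv2.imwrite("pics/z13.png",cv2.resize(a,None,fx=5,fy=5,interpolation=cv2.INTER_CUBIC))
E
```

```text
{'time_s': np.float64(15.1), 'tcp_pos': array([ 551.1, -216. ,  220.8]), 'ee_rot': array([-178.4,   -0.4,  -82.7]), 'contact_force': array([ 0.7,  0.7, -0.2]), 'finger_gap': np.float64(-0.1), 'joint_positions': array([-14.6,  34.2,  47.4, 114.3, -36.5,  45.5, -28.5])}
```

View pics/z13.png

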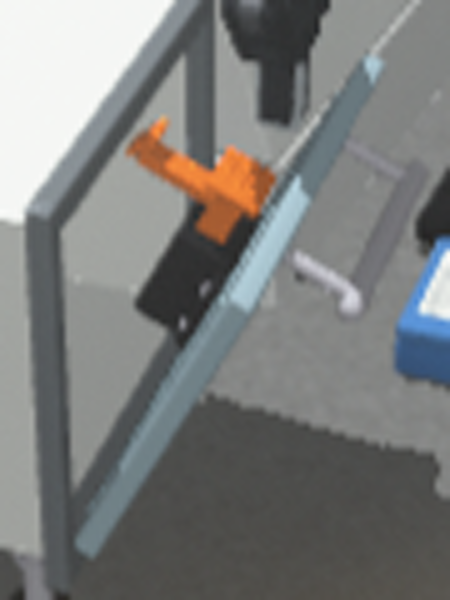

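Request:
send_rows(
  targets=[
    {"grip": 1,"tx": 0,"ty": 0.005,"tz": 0.0,"spin": 0},
    {"grip": 1,"tx": 0,"ty": 0.009,"tz": 0.001,"spin": 0},
    {"grip": 1,"tx": 0,"ty": 0.013,"tz": 0.0025,"spin": 0},
    {"grip": 1,"tx": 0,"ty": 0.016,"tz": 0.004,"spin": 0},
    {"grip": 1,"tx": 0,"ty": 0.022,"tz": 0.008,"spin": 0},
    {"grip": 1,"tx": 0,"ty": 0.029,"tz": 0.012,"spin": 0},
  ],
)

```text
time_s: 15.7
tcp_pos: [522.4, -219.8, 207.8]
ee_rot: [-178.3, -0.4, -82.7]
contact_force: [2.2, 0.3, -0.6]
finger_gap: -0.2
```

```bash
python3 snap.py 14
```

```text
{'time_s': np.float64(15.8), 'tcp_pos': array([ 521.1, -219.8,  207.4]), 'ee_rot': array([-178.4,   -0.3,  -82.7]), 'contact_force': array([-0.1,  0.7,  0.3]), 'finger_gap': np.float64(-0.3), 'joint_positions': array([-13.2,  33.4,  46.4, 118.2, -37.4,  42.2, -25.8])}
```

View pics/c14.png

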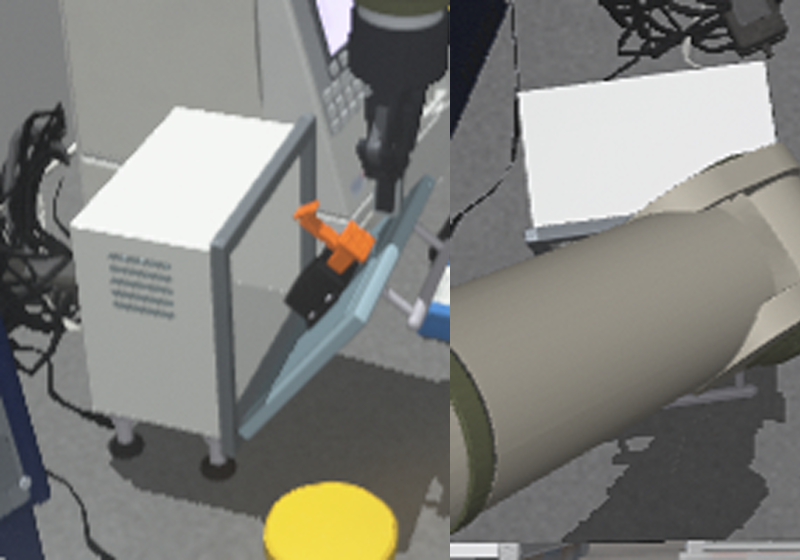

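Request:
send_rows(
  targets=[
    {"grip": 1,"tx": 0,"ty": 0.005,"tz": 0.003,"spin": 0},
    {"grip": 1,"tx": 0,"ty": 0.0104,"tz": 0.0077,"spin": 0},
    {"grip": 1,"tx": 0,"ty": 0.016,"tz": 0.0128,"spin": 0},
    {"grip": 1,"tx": 0,"ty": 0.0214,"tz": 0.0179,"spin": 0},
    {"grip": 1,"tx": 0,"ty": 0.0265,"tz": 0.0235,"spin": 0},
    {"grip": 1,"tx": 0,"ty": 0.0313,"tz": 0.0292,"spin": 0},
    {"grip": 1,"tx": 0,"ty": 0.0358,"tz": 0.0352,"spin": 0},
    {"grip": 1,"tx": 0,"ty": 0.04,"tz": 0.0414,"spin": 0},
  ],
)

```text
time_s: 16.6
tcp_pos: [482.1, -225.0, 164.3]
ee_rot: [-178.5, -0.3, -82.7]
contact_force: [-0.1, 0.2, 2.2]
finger_gap: 0.1
```

```bash
python3 snap.py 15
```

```text
{'time_s': np.float64(16.7), 'tcp_pos': array([ 481.5, -225. ,  164. ]), 'ee_rot': array([-178.5,   -0.3,  -82.8]), 'contact_force': array([-0.2, -0. ,  0.2]), 'finger_gap': np.float64(-0.2), 'joint_positions': array([ -8.5,  34.2,  41.5, 124.3, -42.1,  34.8, -19. ])}
```

View pics/c15.png

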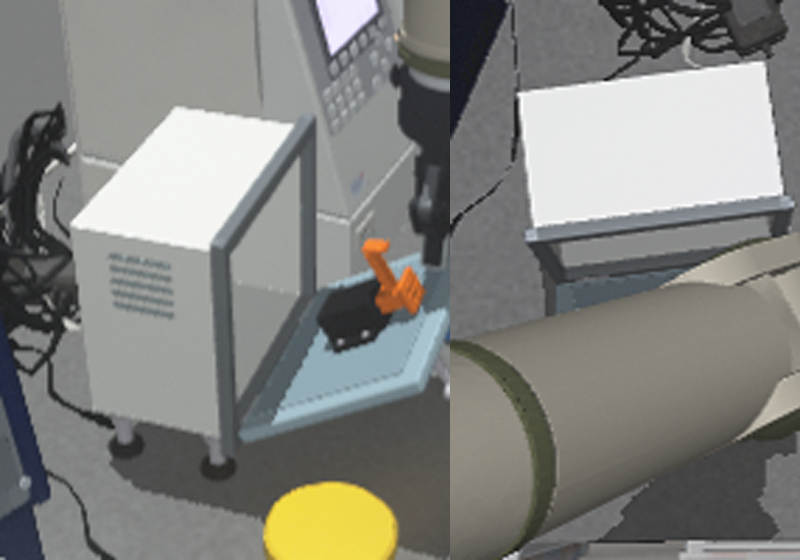

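Request:
send_rows(
  targets=[
    {"grip": 1,"tx": 0,"ty": 0.002,"tz": 0.007,"spin": 0},
    {"grip": 1,"tx": 0,"ty": 0.004,"tz": 0.014,"spin": 0},
    {"grip": 1,"tx": 0,"ty": 0.005,"tz": 0.021,"spin": 0},
    {"grip": 1,"tx": 0,"ty": 0.006,"tz": 0.028,"spin": 0},
    {"grip": 1,"tx": 0,"ty": 0.006,"tz": 0.034,"spin": 0},
    {"grip": 1,"tx": 0,"ty": 0.006,"tz": 0.04,"spin": 0},
  ],
)

```text
time_s: 17.3
tcp_pos: [476.6, -225.8, 123.3]
ee_rot: [-178.5, -0.3, -82.8]
contact_force: [-0.3, -0.5, 1.7]
finger_gap: -0.1
```

```bash
python3 snap.py 16
```

```text
{'time_s': np.float64(17.4), 'tcp_pos': array([ 476.4, -225.7,  123. ]), 'ee_rot': array([-178.6,   -0.2,  -82.8]), 'contact_force': array([-0.3,  0.8, -0.4]), 'finger_gap': np.float64(0.1), 'joint_positions': array([ -4.4,  36.9,  35.9, 126.2, -47.2,  29.5, -14.4])}
```

View pics/scene16.png

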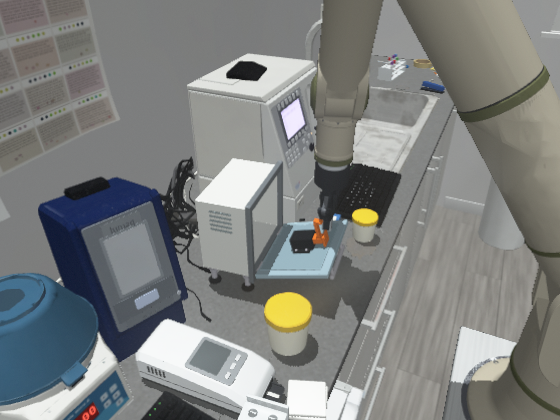

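Request:
send_rows(
  targets=[
    {"grip": 1,"tx": 0,"ty": 0,"tz": 0.004,"spin": 0},
    {"grip": 1,"tx": 0,"ty": 0,"tz": 0.008,"spin": 0},
    {"grip": 1,"tx": 0,"ty": 0,"tz": 0.012,"spin": 0},
    {"grip": 1,"tx": 0,"ty": 0,"tz": 0.016,"spin": 0},
    {"grip": 1,"tx": 0,"ty": 0,"tz": 0.02,"spin": 0},
  ],
)

```text
time_s: 17.9
tcp_pos: [477.0, -225.7, 102.7]
ee_rot: [-178.6, -0.2, -82.8]
contact_force: [-2.1, -0.4, 1.4]
finger_gap: 0.1
```

Request:
send_rows(
  targets=[
    {"grip": 1,"tx": 0,"ty": 0,"tz": 0.0015,"spin": 0},
    {"grip": 1,"tx": 0,"ty": 0,"tz": 0.003,"spin": 0},
    {"grip": 1,"tx": 0,"ty": 0,"tz": 0.0045,"spin": 0},
  ],
)

```text
time_s: 18.2
tcp_pos: [477.0, -225.7, 98.1]
ee_rot: [-178.6, -0.2, -82.8]
contact_force: [-0.9, -0.7, 1.6]
finger_gap: -0.0
```

```bash
python3 f.py
```

```text
[ 477.1  -225.6    98.12] [-0.1 -0.1  0.6] [-178.6   -0.2  -82.8] [ -2.  39.  32. 127. -50.  26. -12.]
```

Request:
send_rows(
  targets=[
    {"grip": 1,"tx": 0,"ty": 0,"tz": 0.001,"spin": 0},
    {"grip": 1,"tx": 0,"ty": 0,"tz": 0.002,"spin": 0},
  ],
)

```text
time_s: 18.5
tcp_pos: [477.2, -225.6, 96.1]
ee_rot: [-178.6, -0.2, -82.8]
contact_force: [0.1, -1.0, 0.7]
finger_gap: -0.3
```

Request:
send_rows(
  targets=[
    {"grip": 1,"tx": 0,"ty": 0,"tz": 0.001,"spin": 0},
    {"grip": 1,"tx": 0,"ty": 0,"tz": 0.002,"spin": 0},
  ],
)

```text
time_s: 18.7
tcp_pos: [477.2, -225.8, 95.4]
ee_rot: [-178.5, -0.2, -82.8]
contact_force: [-6.9, 3.9, 38.3]
finger_gap: 0.2
```

Request:
send_rows(
  targets=[
    {"grip": 1,"tx": 0,"ty": 0,"tz": 0.001,"spin": 0},
    {"grip": 1,"tx": 0,"ty": 0,"tz": 0.0015,"spin": 0},
  ],
)

```text
time_s: 18.9
tcp_pos: [477.2, -225.8, 95.5]
ee_rot: [-178.4, -0.2, -82.8]
contact_force: [-6.7, 4.7, 36.0]
finger_gap: 0.2
```

End stop reached; lift off.

Request:
send_rows(
  targets=[
    {"grip": 1,"tx": 0,"ty": 0,"tz": -0.005,"spin": 0},
    {"grip": 1,"tx": 0,"ty": 0,"tz": -0.02,"spin": 0},
    {"grip": 1,"tx": 0,"ty": 0,"tz": -0.06,"spin": 0},
    {"grip": 1,"tx": 0,"ty": 0,"tz": -0.1,"spin": 0},
    {"grip": 1,"tx": 0,"ty": 0,"tz": -0.15,"spin": 0},
    {"grip": 1,"tx": 0,"ty": 0,"tz": -0.19,"spin": 0},
    {"grip": 1,"tx": 0,"ty": 0,"tz": -0.22,"spin": 0},
    {"grip": 1,"tx": 0,"ty": 0,"tz": -0.22,"spin": 0},
  ],
)

```text
time_s: 19.7
tcp_pos: [472.1, -227.0, 318.9]
ee_rot: [-178.0, -0.3, -82.8]
contact_force: [0.3, -0.1, -1.2]
finger_gap: 0.3
```

```bash
python3 snap.py 17
```

```text
{'time_s': np.float64(19.8), 'tcp_pos': array([ 471.1, -225.5,  315.6]), 'ee_rot': array([-1.783e+02, -1.000e-01, -8.280e+01]), 'contact_force': array([ 0.3,  0.8, -0.4]), 'finger_gap': np.float64(-0.3), 'joint_positions': array([-20.9,  23. ,  57.2, 116.9, -26.1,  51.7, -32.3])}
```

View pics/scene17.png

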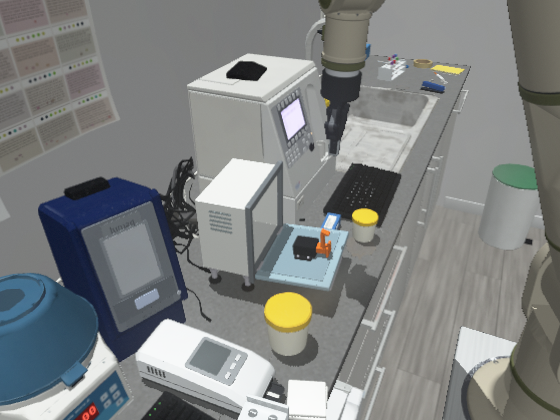

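View pics/top17.png

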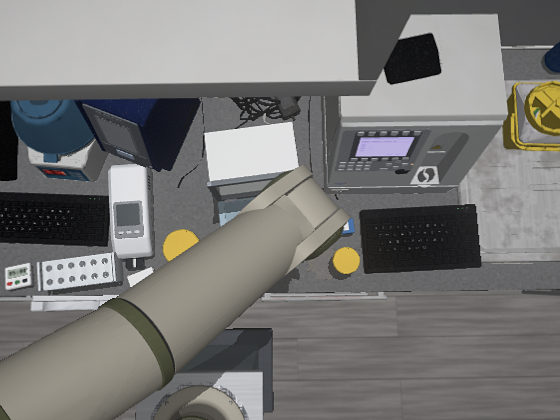

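Run:
```python
import cv2,numpy as np
a=cv2.imread("pics/scene17.png")[200:300,240:380]
cv2.imwrite("pics/z17.png",cv2.resize(a,None,fx=5,fy=5,interpolation=cv2.INTER_CUBIC))
```

```text
(no output)
```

View pics/z17.png

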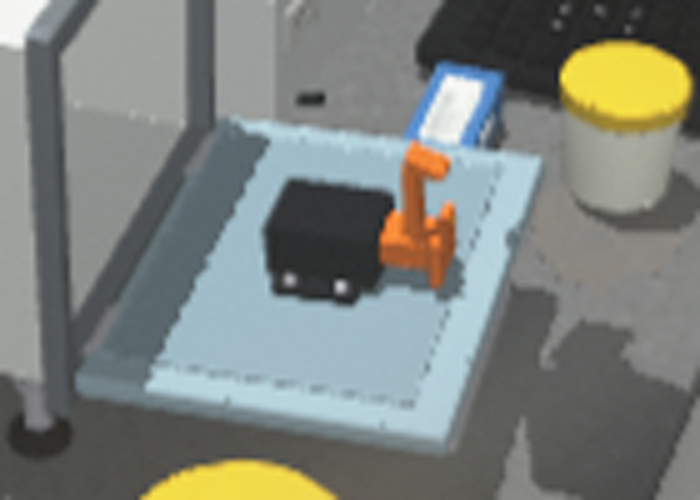

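Run:
```python
from ang import *
S=lambda u,v:(240+(u+.5)/5-.5,200+(v+.5)/5-.5)
p,q=pl(S(443,438)),pl(S(78,380));print(p,q,np.arctan2(q[0]-p[0],p[1]-q[1]))
print("cup now",plane("top",(346,260),68).round(1))
import cv2
for n in(0,17):
    m=cv2.inRange(cv2.cvtColor(cv2.imread(f"pics/top{n}.png"),cv2.COLOR_BGR2HSV),(18,120,120),(32,255,255));m[:, :320]=0;m[:200]=0;m[:,380:]=0
    M=cv2.moments(m);print(n,M["m10"]/M["m00"],M["m01"]/M["m00"])
```

```text
[-168.18596047   73.06908011] [-6.14019508 59.63818853] 1.4881020179490296
cup now [ 422.3 -371.8   68. ]
0 345.8578947368421 259.95438596491226
17 345.87521968365553 259.9384885764499
```

```bash
python3 -c "
from bench import job
print(job.finish_job())"
```

```text
the job is handed in; nothing more can be done
None
```

I drew the flap forward by its bar handle until the latch caught, then let go. Then I pressed the orange hook down through the gap with the closed fingertips, at about 9–10 N near the end of its travel. I eased the flap past the catch to about 0.45 rad and let the hook rise again. Last, I pushed the flap down from inside at roughly 0.5 rad/s, lifted clear and handed in at about 19.8 s.

**Last checks**
- **Flap:** the camera puts it at about 1.49 rad against the 1.5 rad stop, and I felt the stop firmly.
- **Hook:** it looks intact and has sprung back up.
- **Sample cup:** it has not moved; its image position is within 0.02 px of the start.
- **Robot:** it was clear and touching nothing, with contact force near zero.

**Not clean or not checked**
- **Force at the end stop:** the fingertips pressed the flap onto its stop with a measured 38 N (vertical; about 39 N in all) for about 0.3 s, harder than I meant. It was the fingers pressing, and still under the 40 N body limit.
- **Bottles:** they are hidden in both camera views, so I could not see them. The tool never went into the space where they stand.

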